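# Crimping station lever into float

## Task

Push the long lever of the larger cast iron crimping station away from the robot, through its easy working travel and on past the stiffer detent, until it rests in the float notch at the far end of its travel. Leave it there, and leave the short lever of the smaller press alone.

Things in the scene. Friction and masses are not known exactly. Their poses are not given: they have to be found in the camera images.
- crimper: larger of two cast iron lever stations, fixed to the desk: base 170 x 100 x 18 mm, 42 mm wide round cheeks up to 137 mm high, ram and anvil on its -x side. Origin: centre of the base's underside; x: the way the lever is pushed (away from the robot, within 0.3 rad), z: up. The lever swings in the x-z plane (y = 0) between the cheeks; its pivot lies 85 mm straight above the origin.
- long_lever (a joint): rad. 0: leans 0.55 rad from upright to the station's -x; grows as pushed to +x; 0.55: upright; 1.2: end stop, leaning 0.65 to +x. Stays where left. About 2 N at the knob moves it up to 0.7; a sprung detent from 0.72 to 0.95 takes up to 10 N at the knob; past 1.0 it springs on by itself into the float notch, 1.1 to 1.2.
- long_knob (a point): centre of the black ball, 32 mm in diameter, at the end of the long lever, a steel rod 12 mm in diameter; 150 mm from the pivot to the ball's centre
- short_knob (a point): centre of the black ball, 22 mm in diameter, at the end of the short lever (85 mm from its pivot to the ball's centre; pivot 60 mm above the desk) of the smaller press, base 120 x 80 mm, the one to leave alone. The two stations stand side by side, either one on the left; its lever stays where it is left.

How it is judged:
At the end, for the whole second after the job is handed in: The long lever rests in its float notch (joint above 1.1 rad) and the short lever's knob is within 15 mm of where it started (value of joint long_lever above 1.1 rad and velocity of joint long_lever between -0.05 and 0.05 rad/s and distance of short_knob from where it was at the start of the episode below 0.015 m); the robot touches nothing.
It fails at once if the short lever is moved: its knob by more than 15 mm (distance of short_knob from where it was at the start of the episode above 0.015 m).
It also fails if it takes over 32 s, if anything falls off the work surface, if the arm or the gripper's body presses on something with over 40 N, if the wrist force passes 120 N, or if a joint passes its speed limit or range.

## Robot

A 6-joint arm with a two-finger parallel gripper is mounted at the origin on the work surface. World frame = base frame: x ahead of the robot, y to its left, z up, the work surface at z = 0. Lengths are in m, angles in rad, forces in N, time in s.
With the tool pointing down it reaches from about 0.25 to 0.725 m from the base axis. Payload 9.7 kg.
Tool frame: the origin (TCP) lies where the fingers leave the gripper's body, on its centre line; the fingertips stand env.finger_overhang ahead of it and the grasp point (between the pads) lies 54 mm ahead of it (env.finger_overhang is the distance from the TCP to the fingertips, in m); z points along the fingers, x is the direction in which the jaws open and shut, and the axes are right-handed (so a half turn about z gives the same grasp; the last joint's range is limited). The gripper opens to 85 mm and grips with 20 to 120 N. Pads are 22 mm wide; open, the fingers measure 114 mm over their backs; the gripper's body (76 mm by 85 mm) begins 54 mm behind the grasp point. The pads swing forward as they close: fully open they stand 13 mm farther back than shut.
Start: joints at [-1.283, 0.087, 0.176, 1.66, 0, 1.571], TCP at [0.156, -0.527, 0.304] pointing down, gripper open.
Joint ranges: [-3.13, 3.13], [-0.85, 1.81], [-1.15, 1.24], [-2.2, 2.28], [-1.44, 1.52], [-3.14, 3.14]. Speed limits (rad/s): [2.22, 2.22, 2.57, 3.14, 3.14, 3.14].

## Interface

Orientations are given as a unit quaternion [x, y, z, w].
In Python, from bench import env gives the robot as it stands.
- The arm moves only by the tool servo_tool, never from a script. Its argument "increments" is a list of rows, each a list of 5 numbers: the shift along the world's x, y, z scaled (see below), then the turn about the world's z scaled (see below), then the closure, from 0 (fully open) to 1 (shut). A call has 1 to 20 rows; each row shifts and turns the pose as measured when the row begins; what a row does not reach is not made up. The controller multiplies each number of a shift by 500 mm and each number of a turn by pi rad. A row lasts 1/8 s, in which the tool goes at most 62.5 mm and 10.7 degrees, less where a joint would pass 70% of its speed; a pose out of reach is approached as far as the arm can. A call with a number of a shift or a turn outside -1 to 1 is refused whole. A call with a gripper value outside its range is refused whole. The fingers move at their own pace and stop on an object; "newtons" is the grip in N (left out, the last holds). Time passes only in rows, so rows that do not move let the fingers close. It gives the time, the measured TCP pose, the force and the opening at its end, in the units of the state.
- env.read_state(): the state, without advancing time (a new reading comes with each control period).
- env.grab_frame(name): name is "scene" or "top"; returns a dict with "frame" (480x640x3 uint8, blue, green, red), "fx", "fy", "cx", "cy" (pixels), "xyz" and "attitude" of the camera in the world. Camera axes: x right, y down, z forward; pixel columns grow to the right and rows downward; lengths in m; the calibration is good to about 2 mm. A picture is of the moment at which its call begins. There is no depth.
- env.sign_off(): hands the job in, once; it reports no verdict.
Trained networks look in a picture, given as the dict that the camera call returned (one of the last four; its "shot" number tells which), for a name from the list of things; names that differ only in an ending like _2 or _b are one class to them, and where a whole thing is asked for, a point or a joint stands for the part that bears it (a point fixed in the world has none). Each returns a list of dicts, best first, with "confidence" (0 to 1); they miss things now and then, are a little off and sometimes report something else, mostly with a low value. They report only what shows in the picture. A call takes as long as a camera call.
- env.recognise(label, picture): "extent" ([left, top, right, bottom] in pixels, round what is visible of it).
The state is a dict: "time_s": time; "qpos": joint angles; "joint_vel": joint speeds; "tau": joint torques, N m; "eef_pos": TCP position; "tcp_rot": TCP orientation; "contact_force": force on the tool from outside, world axes, zero at the start; "ft_torque": the same for the moment, N m; "gripper_width": opening from 0.0 (shut) to 1.0 (fully open).
Only numpy, scipy, OpenCV 4.12 (cv2) and the standard library are available. Lean on these libraries where they do the work, as an engineer would, in place of code of your own. Each camera call takes 0.05 s, during which the arm holds its last target.

## Working session

There is one attempt and no reset: what is moved stays moved. The work goes in short steps, Python scripts to look and compute and a tool call to move; the robot and the scene stay as the last step left them, time stands still between calls to the robot, and variables do not carry over. Pictures are saved under pics/ and viewed, and the job is handed in when it is done.

Besides the shell and the picture viewer there is one more tool, called after "Request:" by a JSON object that holds its "fn" and its "kwargs", one argument or row to a line. servo_tool: Moves the arm, as the interface text tells. Shifts and turns lie within -1 to 1; 1 stands for 500 mm of shift or pi rad of turn. Its arguments: {"type":"object","properties":{"increments":{"type":"array","items":{"type":"array","items":{"type":"number"}}},"newtons":{"type":"number"}},"required":["increments"]}

```bash
mkdir -p pics; cat > h.py <<'E'
import numpy as np, cv2
from scipy.spatial.transform import Rotation as R
from bench import env
def ray(p,u,v):
    a=np.array(p["attitude"],float)
    M=a if a.shape==(3,3) else R.from_quat(a).as_matrix()
    d=M@np.array([(u-p["cx"])/p["fx"],(v-p["cy"])/p["fy"],1]); return np.array(p["xyz"]),d/np.linalg.norm(d)
def proj(p,X):
    M=R.from_quat(p["attitude"]).as_matrix(); c=M.T@(np.array(X)-p["xyz"]); return c[0]/c[2]*p["fx"]+p["cx"],c[1]/c[2]*p["fy"]+p["cy"]
def tri(r1,r2):
    (a,d),(b,e)=r1,r2
    s=np.linalg.lstsq(np.c_[d,-e],b-a,rcond=None)[0]
    return (a+s[0]*d+b+s[1]*e)/2, np.linalg.norm(a+s[0]*d-b-s[1]*e)
E
python3 - <<'E'
from h import *
P={}
for n in("scene","top"):
    p=P[n]=env.grab_frame(n); cv2.imwrite(f"pics/{n}0.png",p["frame"])
    print(n,p["xyz"],p["attitude"],p["fx"])
    for l in("crimper","long_lever","long_knob","short_knob"):
        r=env.recognise(l,p); print(l,[(np.round(x["extent"],1).tolist(),round(x["confidence"],2)) for x in r[:3]])
        P[n,l]=r
for l in("long_knob","short_knob"):
    try:
        c=[]
        for n in("scene","top"):
            e=P[n,l][0]["extent"]; c.append(ray(P[n],(e[0]+e[2])/2,(e[1]+e[3])/2))
        print(l,tri(*c))
    except Exception as x: print(x)
s=env.read_state(); print(s["time_s"],s["eef_pos"],s["tcp_rot"],s["gripper_width"],env.finger_overhang)
E
```

```text
scene [ 0.96819648 -0.21435177  0.57499216] [ 0.76852948  0.47724078 -0.2350151  -0.35548782] 450.9045573382467
crimper [([377.6, 145.8, 482.8, 319.1], 0.69)]
long_lever []
long_knob [([419.0, 148.9, 440.3, 223.8], 0.79)]
short_knob [([206.8, 319.5, 228.4, 359.5], 0.65)]
top [ 0.41756384 -0.02820875  0.88573353] [-0.70533122  0.70633323 -0.03357272  0.04974055] 439.0534349983444
crimper [([195.2, 196.6, 269.2, 286.0], 0.57)]
long_lever [([192.0, 231.2, 227.8, 252.6], 0.86)]
long_knob [([191.2, 230.8, 226.6, 256.9], 0.79)]
short_knob []
long_knob (array([0.49049237, 0.18790436, 0.18196028]), np.float64(0.0007784530327284107))
list index out of range
0.5 [ 0.15611493 -0.52734426  0.30387899] [ 8.01201546e-01 -5.98394587e-01 -1.55998616e-05 -2.42189000e-05] 0.9994777235476456 0.0726
```

```bash
python3 - <<'E'
import cv2
a=cv2.imread("pics/scene0.png")
cv2.imwrite("pics/s0c.png",cv2.resize(a[120:420,150:550],(800,600)))
b=cv2.imread("pics/top0.png")
cv2.imwrite("pics/t0c.png",cv2.resize(b[150:390,140:460],(800,600)))
E
```

```text
(no output)
```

View pics/s0c.png

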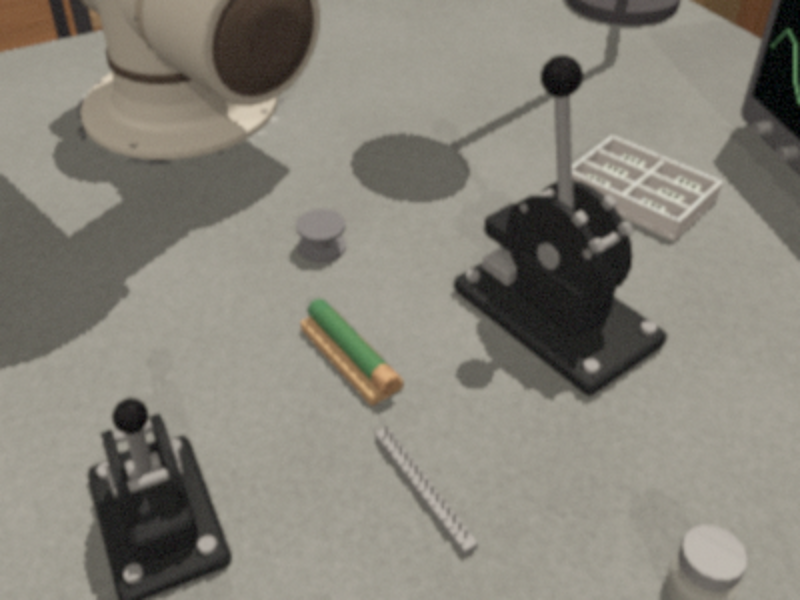

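View pics/t0c.png

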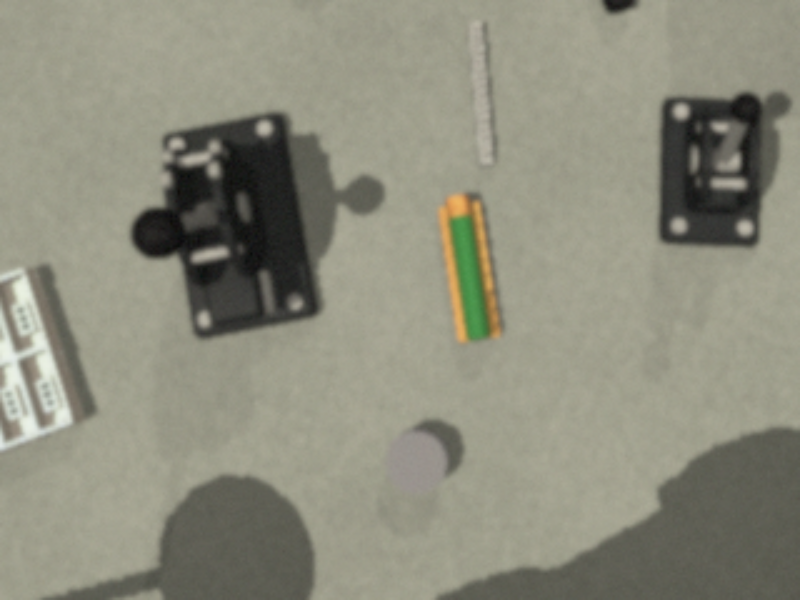

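View pics/scene0.png

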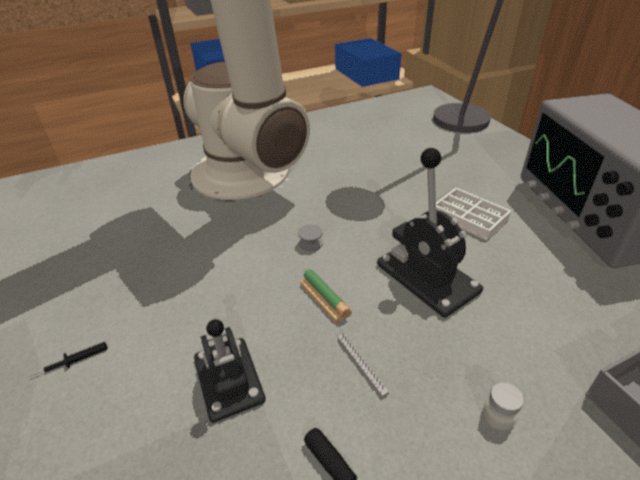

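The scene crop shows the long knob at full-frame pixel (430.5,158) and the short knob at (215,327). In the top view the long knob is at (203,243), the crimper is on the left and the small press on the right.

```bash
python3 - <<'E'
from h import *
s=env.grab_frame("scene");t=env.grab_frame("top")
print("LK",tri(ray(s,430.5,158),ray(t,140+158*.4,150+232*.4)))
print("SK",tri(ray(s,215.2,327.5),ray(t,140+746*.4,150+106*.4)))
cs=[]
for u,v in[(165,133),(285,113),(318,312),(197,337)]:
    o,d=ray(t,140+u*.4,150+v*.4); X=o+d*(0.018-o[2])/d[2]; cs.append(X); print(X.round(3))
c=np.array(cs); m=c.mean(0); ax=(c[0]+c[1]-c[2]-c[3])/2; yaw=np.arctan2(ax[1],ax[0]); print(m,np.linalg.norm(ax[:2]),yaw)
x=np.array([np.cos(yaw),np.sin(yaw),0])
for q in(0,.3,.55,1.2):
    k=np.array([m[0],m[1],.085])+.15*(x*np.sin(q-.55)+np.array([0,0,np.cos(q-.55)])); print(q,k.round(3),np.round(proj(s,k),1),np.round(proj(t,k),1))
E
```

```text
LK (array([0.4875545 , 0.18241704, 0.23221785]), np.float64(0.0019493841466608508))
SK (array([ 0.58251793, -0.19179225,  0.14382787]), np.float64(0.002248262361237652))
[0.59  0.247 0.018]
[0.606 0.15  0.018]
[0.446 0.121 0.018]
[0.426 0.216 0.018]
[0.5172382  0.18360158 0.018     ] 0.1650996893669748 0.1847345800326168
0 [0.44  0.169 0.213] [404.  157.8] [214.1 274.4]
0.3 [0.481 0.177 0.23 ] [424.  158.2] [206.6 247.1]
0.55 [0.517 0.184 0.235] [442.8 165.2] [201.9 222.7]
1.2 [0.606 0.2   0.204] [489.2 210.8] [199.6 170.6]
```

View pics/top0.png

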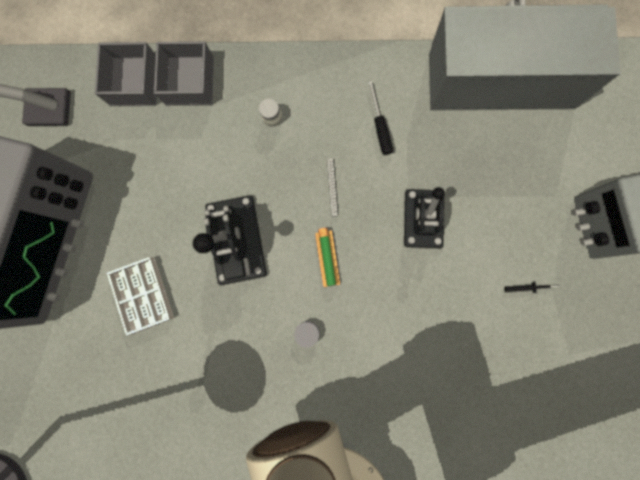

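```bash
python3 - <<'E'
from h import *
s=env.grab_frame("scene");t=env.grab_frame("top")
g=lambda p,u,v:(lambda o,d:o-d*o[2]/d[2])(*ray(p,u,v))
print("knobshadow",g(t,285,227),"disc shadow",g(t,234,366),g(s,355,195),"lamp base",g(s,461,118),"pole bend", g(s,455,150))
print("oscilloscope",g(s,530,190),g(s,640,260))
E
```

```text
knobshadow [0.54380682 0.08888039 0.        ] disc shadow [0.2671122  0.18630755 0.        ] [0.22070231 0.2033323  0.        ] lamp base [0.01033725 0.67060852 0.        ] pole bend [0.15730209 0.53379048 0.        ]
oscilloscope [0.38677454 0.56474707 0.        ] [0.65505737 0.56898121 0.        ]
```

Request:
{"fn": "servo_tool", "kwargs": {
  "increments": [
    [0.038,0.1,0,0.033,1],
    [0.038,0.1,0,0.033,1],
    [0.038,0.1,0,0.033,1],
    [0.038,0.1,0,0.033,1],
    [0.038,0.1,0,0.033,1],
    [0.038,0.1,0,0.033,1],
    [0.038,0.1,0,0.033,1],
    [0.038,0.1,0,0.033,1],
    [0.038,0.1,0,0.033,1],
    [0.038,0.1,0,0.033,1],
    [0.038,0.1,0,0.033,1],
    [0.038,0.1,0,0.033,1],
    [0,0,0,0,1]
  ]
}}

```text
time_s: 2.33
eef_pos: [0.386, 0.0923, 0.3035]
tcp_rot: [1.0, 0.0, 0.004, -0.001]
contact_force: [0.1, -0.7, 0.1]
gripper_width: 0.005
```

Request:
{"fn": "servo_tool", "kwargs": {
  "increments": [
    [0.025,0.05,0,0.02,1],
    [0.025,0.05,-0.024,0.02,1],
    [0.025,0.05,-0.044,0.019,1],
    [0,0,0,0,1]
  ]
}}

```text
time_s: 2.82
eef_pos: [0.4241, 0.1676, 0.2695]
tcp_rot: [0.996, 0.094, 0.004, -0.001]
contact_force: [0.1, -0.7, 0.4]
gripper_width: -0.002
```

```bash
cat > look.py <<'E'
import sys
from h import *
s=env.grab_frame("scene");t=env.grab_frame("top")
a=cv2.resize(s["frame"][80:330,300:560],(400,385));b=cv2.resize(t["frame"][150:400,140:400],(400,385))
cv2.imwrite(sys.argv[1],np.hstack([a,b]))
r=env.read_state();print(r["time_s"],r["eef_pos"],R.from_quat(r["tcp_rot"]).as_matrix()[:,0],r["contact_force"],np.round(r["qpos"],2))
E
python3 look.py pics/a1.png
```

```text
2.925 [0.42404978 0.16674513 0.27154813] [0.98258022 0.1855113  0.01103061] [ 0.42296364 -0.04883214  0.23709424] [ 0.38 -0.16 -0.12  1.59 -0.    1.76]
```

View pics/a1.png

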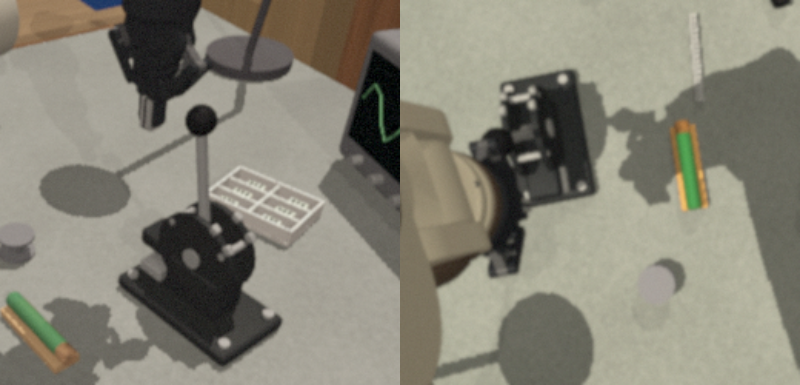

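Request:
{"fn": "servo_tool", "kwargs": {
  "increments": [
    [0.024,0.0045,0.012,0,1],
    [0.024,0.0045,0,0,1],
    [0.024,0.0045,0,0,1],
    [0.024,0.0045,0,0,1],
    [0.024,0.0045,0,0,1],
    [0.024,0.0045,0,0,1]
  ]
}}

```text
time_s: 3.68
eef_pos: [0.4989, 0.1776, 0.281]
tcp_rot: [0.996, 0.09, 0.007, -0.001]
contact_force: [-1.2, -0.4, 2.1]
gripper_width: 0.001
```

```bash
python3 look.py pics/a2.png
```

```text
3.775 [0.49922774 0.17775977 0.28040645] [0.98364048 0.17958806 0.01412567] [-0.28212651  0.1928701  -0.4191077 ] [ 0.34  0.02  0.06  1.6  -0.    1.73]
```

View pics/a2.png

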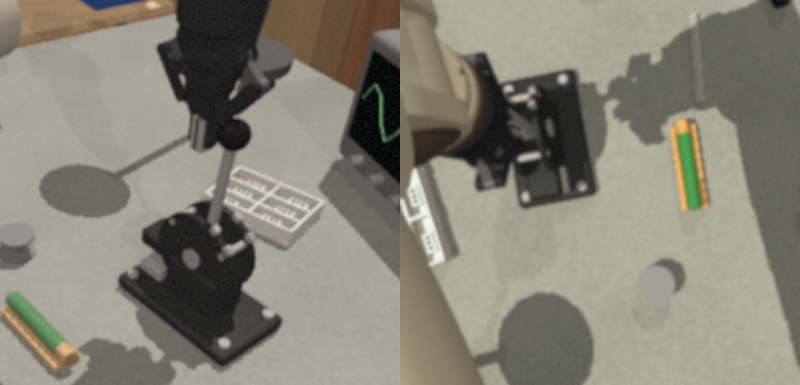

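Request:
{"fn": "servo_tool", "kwargs": {
  "increments": [
    [0.02,0.0038,-0.002,0,1],
    [0.02,0.0038,-0.002,0,1],
    [0.02,0.0038,-0.004,0,1],
    [0.02,0.0038,-0.004,0,1]
  ]
}}

```text
time_s: 4.28
eef_pos: [0.5402, 0.1856, 0.2747]
tcp_rot: [0.996, 0.09, 0.006, -0.001]
contact_force: [-4.2, -0.5, 0.5]
gripper_width: -0.0
```

```bash
python3 look.py pics/a3.png
```

```text
4.375 [0.54079863 0.18571779 0.27397056] [0.98360513 0.17990532 0.01245102] [-0.38155508  0.4682937  -0.61194027] [ 0.33  0.12  0.15  1.59 -0.    1.72]
```

View pics/a3.png

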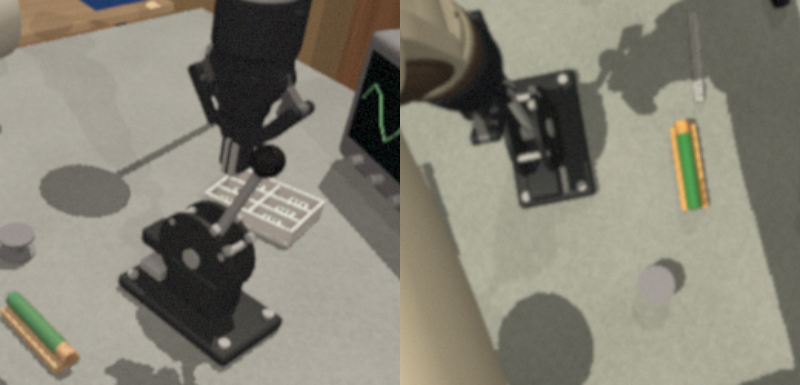

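Request:
{"fn": "servo_tool", "kwargs": {
  "increments": [
    [0.015,0.0028,-0.004,0,1],
    [0.015,0.0028,-0.004,0,1],
    [0,0,0,0,1]
  ]
}}

```text
time_s: 4.75
eef_pos: [0.5571, 0.1888, 0.2693]
tcp_rot: [0.996, 0.09, 0.006, -0.001]
contact_force: [-0.2, -0.4, 0.3]
gripper_width: 0.003
```

```bash
python3 look.py pics/a4.png; python3 - <<'E'
from h import *
s=env.grab_frame("scene")
x=np.array([np.cos(.1847),np.sin(.1847),0])
for q in np.arange(.9,1.21,.05):
    k=np.array([.517,.1836,.085])+.15*(x*np.sin(q-.55)+np.array([0,0,np.cos(q-.55)])); u=proj(s,k);print(round(q,2),k.round(3),np.round(u,1),"crop",np.round([(u[0]-300)/.65,(u[1]-80)/.65]))
E
```

```text
4.85 [0.55663303 0.18877938 0.26965094] [0.98356722 0.18008831 0.01279591] [-0.41119688  1.49511994  0.34894704] [ 0.33  0.16  0.19  1.59 -0.    1.72]
0.9 [0.568 0.193 0.226] [469.4 185.4] crop [261. 162.]
0.95 [0.574 0.194 0.223] [472.9 189.2] crop [266. 168.]
1.0 [0.581 0.196 0.22 ] [476.4 193.2] crop [271. 174.]
1.05 [0.588 0.197 0.217] [479.8 197.3] crop [277. 180.]
1.1 [0.594 0.198 0.213] [483.1 201.6] crop [282. 187.]
1.15 [0.6   0.199 0.209] [486.2 206.1] crop [286. 194.]
1.2 [0.606 0.2   0.204] [489.1 210.7] crop [291. 201.]
```

View pics/a4.png

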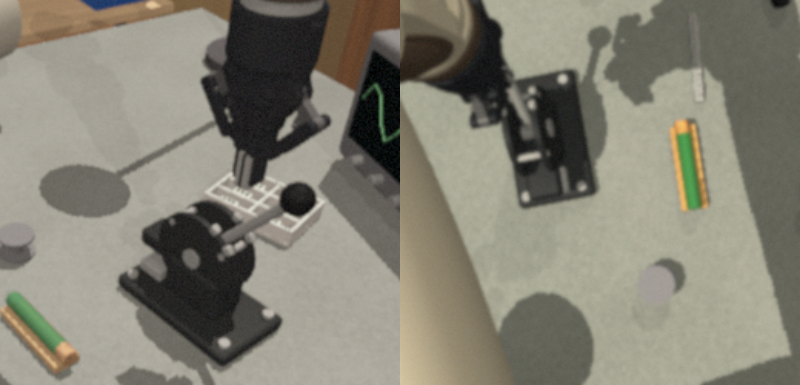

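The knob, at crop (298,198), has sprung clear of the fingers. The model puts 1.2 rad at (291,201). I'll retreat.

Request:
{"fn": "servo_tool", "kwargs": {
  "increments": [
    [-0.04,-0.008,0.01,0,1],
    [-0.05,-0.01,0.06,0,1],
    [-0.05,-0.01,0.06,0,1],
    [-0.06,-0.011,0.04,0,1],
    [-0.06,-0.011,0,0,1],
    [0,0,0,0,1],
    [0,0,0,0,1],
    [0,0,0,0,1]
  ]
}}

```text
time_s: 5.9
eef_pos: [0.4224, 0.1627, 0.3583]
tcp_rot: [0.996, 0.09, 0.008, -0.002]
contact_force: [0.2, 0.2, -0.8]
gripper_width: 0.002
```

```bash
python3 look.py pics/a5.png; python3 - <<'E'
from h import *
s=env.grab_frame("scene"); cv2.imwrite("pics/s5.png",s["frame"])
for l in("long_knob","short_knob"): print(l,env.recognise(l,s)[:1])
E
```

```text
6.0 [0.42234455 0.16272414 0.35806417] [0.98353384 0.18001827 0.01595654] [-0.03653812 -0.15944991  0.38523651] [ 0.37 -0.13  0.07  1.75 -0.    1.76]
long_knob [{'extent': [442.5, 200.2, 505.9, 237.7], 'confidence': 0.82}]
short_knob [{'extent': [207.9, 314.8, 227.1, 360.1], 'confidence': 0.82}]
```

View pics/a5.png

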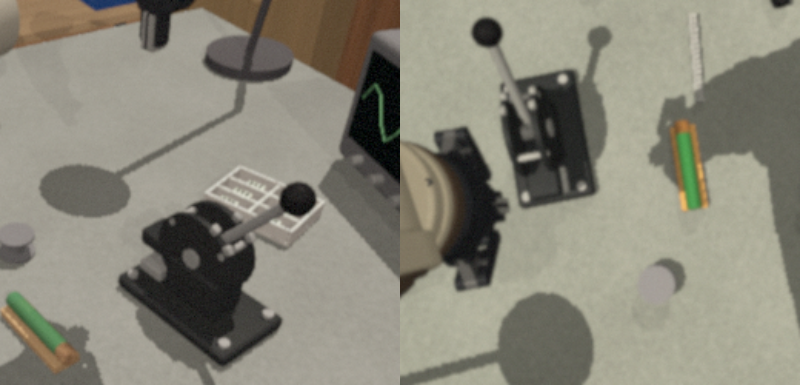

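View pics/s5.png

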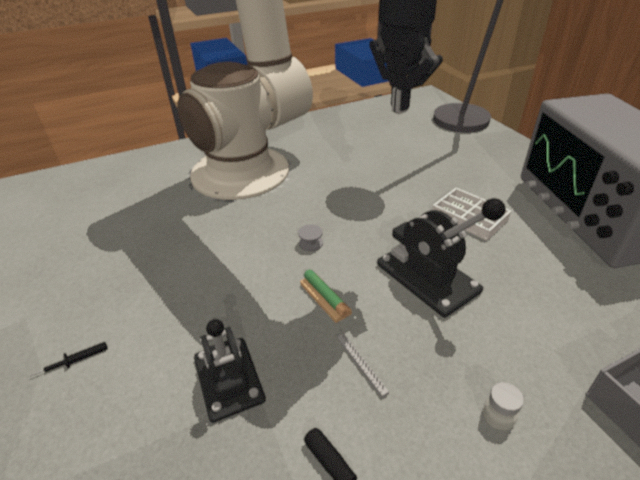

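The knob is at scene (493.5,209) and top (196.5,171). Both are within about 5 px of the model's prediction for 1.2 rad. The short knob is unchanged at (215,327), and the robot is clear of everything.

```bash
python3 - <<'E'
from h import *
s=env.grab_frame("scene");t=env.grab_frame("top")
print(tri(ray(s,493.5,209),ray(t,196.5,170.8)))
env.sign_off()
E
```

```text
(array([0.60657844, 0.20602852, 0.20526775]), np.float64(0.002269940783037165))
the job is handed in; nothing more can be done
```

I pushed the long lever with the closed fingers through its easy travel and past the detent. It sprang forward on its own into the float notch. I then backed the arm off and handed the job in at about 6 s of the 32 s allowed.

- **Long lever:** the last pictures put the knob at (0.607, 0.206, 0.205). My model of the station predicts (0.606, 0.200, 0.204) at 1.2 rad, so the lever is at or near its end stop and above 1.1 rad. The roughly 6 mm difference sideways in y is within what I'd expect from my pixel readings. The knob did not shift between the picture taken just after it sprang and the one after the retreat.
- **Short lever:** its knob is at the same scene pixel as at the start, (215, 327), so it was not moved.
- **Contact:** the highest force in the readings I took was about 4 N, though I only read it at the end of each move. At the end the fingers were well clear of everything, with the force reading near zero.

No check failed. Early on, the network's box for the long knob took in the rod as well and gave a height of 0.18 m. I used the ball's centre in the pictures instead, which gave 0.232 m and matched the lever's geometry. `sign_off` reports no verdict, so I have no confirmation of the result.

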